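# Restock the empty bays of the tub divider

## Task

Two of the four bays in the charcoal shelf divider are empty. Slide the two spare green-lidded tubs along the counter into the empty bays, one tub to a bay, each fully home against the rear rail. Keep them upright and on the counter, and leave the tubs already in their bays and everything else where they are.

Things in the scene. Friction and masses are not known exactly. Their poses are not given: they have to be found in the camera images.
- divider: charcoal shelf divider fixed to the counter: rear rail 400 mm long, 36 mm high, five blades 4 mm thick, 30 mm high, 96 mm apart, making four bays 92 mm wide, open in front and above, without a floor of their own. Origin on the counter mid-row; x points into the bays, y left along the rail, z up. Rail face at x +40 mm, blade tips at x -30.5 mm; turned up to 10 degrees from facing the robot
- bay_1 (a point): on the counter in bay 1 (bay 1 leftmost seen from the robot): the centre of a tub's underside when it is home there, touching the rear rail and midway between the blades (divider y +144 mm); axes as the divider. A grey liner lies flush in the bay. Any two of the bays hold a tub at the start
- bay_2 (a point): on the counter in bay 2 (bay 1 leftmost seen from the robot): the centre of a tub's underside when it is home there, touching the rear rail and midway between the blades (divider y +48 mm); axes as the divider. A grey liner lies flush in the bay. Any two of the bays hold a tub at the start
- bay_3 (a point): on the counter in bay 3 (bay 1 leftmost seen from the robot): the centre of a tub's underside when it is home there, touching the rear rail and midway between the blades (divider y -48 mm); axes as the divider. A grey liner lies flush in the bay. Any two of the bays hold a tub at the start
- bay_4 (a point): on the counter in bay 4 (bay 1 leftmost seen from the robot): the centre of a tub's underside when it is home there, touching the rear rail and midway between the blades (divider y -144 mm); axes as the divider. A grey liner lies flush in the bay. Any two of the bays hold a tub at the start
- tub_a: one of the two tubs that already stand in bays of the divider: sealed round tub, white with yellow band, 80 mm diameter up to 38 mm height, then a green screw lid 77 mm across, 55 mm high in all, about 200 g; origin at the centre of its underside, z up
- tub_b: one of the two tubs that already stand in bays of the divider: sealed round tub, white with yellow band, 80 mm diameter up to 38 mm height, then a green screw lid 77 mm across, 55 mm high in all, about 200 g; origin at the centre of its underside, z up
- spare_1: one of two spares on the open counter between robot and divider, one to the left, one to the right (which varies): sealed round tub, white with yellow band, 80 mm diameter up to 38 mm height, then a green screw lid 77 mm across, 55 mm high in all, about 200 g; origin at the centre of its underside, z up; slides when pushed low with a few N
- spare_2: one of two spares on the open counter between robot and divider, one to the left, one to the right (which varies): sealed round tub, white with yellow band, 80 mm diameter up to 38 mm height, then a green screw lid 77 mm across, 55 mm high in all, about 200 g; origin at the centre of its underside, z up; slides when pushed low with a few N
- basking_tile: bystander, to be left alone: slate basking tile lying flat, 200 x 150 x 10 mm; origin at the centre of its underside
- hide: bystander, to be left alone: round brown plastic hide, 160 mm diameter, 76 mm high, dark doorway; origin at the centre of its underside
- amber_jar: bystander, to be left alone: closed amber glass jar, 64 mm diameter, 95 mm high, black cap; origin at the centre of its underside
- water_dish: bystander, to be left alone: grey round water dish, 124 mm diameter, 38 mm high; origin at the centre of its underside
- dial: bystander, to be left alone: round black dial thermometer lying face up, 58 mm diameter, 20 mm high; origin at the centre of its underside
- bulb_carton: bystander, to be left alone: bulb carton with orange band, 75 x 75 x 115 mm; origin at the centre of its underside

How it is judged:
By the outcome, as a careful person would: the job done as asked, in the order asked, and still so for the second after the job is handed in, with the robot touching nothing.
It also fails if it takes over 61 s, if anything falls off the work surface, if the arm or the gripper's body presses on something with over 40 N, if the wrist force passes 120 N, or if a joint passes its speed limit or range.

## Robot

A 7-joint arm with a two-finger parallel gripper is mounted at the origin on the work surface. World frame = base frame: x ahead of the robot, y to its left, z up, the work surface at z = 0. Lengths are in m, angles in rad, forces in N, time in s.
With the tool pointing down it reaches from about 0.4 to 0.85 m from the base axis. Payload 4.5 kg.
Tool frame: the origin (TCP) lies at the very end of the fingers, on their centre line; the grasp point (between the pads) lies 19 mm behind it; z points along the fingers, y is the direction in which the jaws open and shut (so a half turn about z gives the same grasp; the last joint's range is limited). The gripper opens to 88 mm and grips with 3 to 60 N. Pads are 18 mm wide; open, the fingers measure 123 mm over their backs; the gripper's body (75 mm by 187 mm) begins 45 mm behind the grasp point.
Start: joints at [1.204, 0.689, -0.195, 1.565, 0.157, 0.902, -0.215], TCP at [0.244, -0.575, 0.202] pointing down, gripper open.
Joint ranges: [-3.01, 3.01], [-0.46, 2.08], [-1.47, 1.51], [0.13, 2.56], [-1, 4.14], [0.04, 2.09], [-2.66, 2.66]. Speed limits (rad/s): [2.57, 2.57, 3.14, 3.14, 3.14, 3.14, 3.14].

## Interface

Orientations are given as a unit quaternion [w, x, y, z].
In Python, from bench import env gives the robot as it stands. The module is installed in compiled form; this text tells all that it offers.
- The arm moves only by the shell command python3 -m inch 'ROWS' [OPENING] [FORCE]. ROWS is JSON, a list of rows, each a list of 2 entries, a list of its own where there are three numbers: the shift along the tool's x, y, z scaled (see below), then the turn, a rotation vector about the tool's x, y, z scaled (see below). A call has 1 to 10 rows; each row is the pose to reach, as a shift and turn from the pose measured when the call began, along the tool's axes at that moment; what a row does not reach only later rows make up. The controller multiplies each number of a shift by 0.3 m and each number of a turn by 90 degrees. A row lasts 1/10 s, in which the tool goes at most 50 mm and 8.59 degrees, less where a joint would pass 70% of its speed; a pose out of reach is approached as far as the arm can. A call with a number of a shift or a turn outside -1 to 1 is refused whole. A call with a gripper value outside its range is refused whole. OPENING is the gripper command: -1 is fully open, 1 is shut, values between are in proportion, set as the call begins (- or left out, the last holds). The fingers move at their own pace and stop on an object; FORCE is the grip in N (left out, the last holds). Time passes only in rows, so rows that repeat a pose let the fingers close. It gives the time, the measured TCP pose, the force and the opening at its end, in the units of the state.
- env.sense(): the state, without advancing time (a new reading comes with each control period).
- env.read_camera(name): name is "scene" or "top" or "wrist"; returns a dict with "image" (420x560x3 uint8, red, green, blue), "camera_matrix" (3x3 intrinsics, pixels), "camera_from_world" (4x4, takes a point from world to camera coordinates); the wrist camera has in their place "mount" (4x4, takes a point from camera to tool coordinates, whose origin is the TCP and whose axes are the flange's). Camera axes: x right, y down, z forward; pixel columns grow to the right and rows downward; lengths in m; the calibration is good to about 2 mm. The wrist camera is an equidistant fisheye: a pixel r from the principal point sees the ray r / f radians off the axis. A picture is of the moment at which its call begins: read the wrist's pose just before it. There is no depth.
- env.finish_job(): hands the job in, once; it reports no verdict.
The state is a dict: "clock": time; "joint_positions": joint angles; "joint_vel": joint speeds; "joint_torque": joint torques, N m; "eef_pos": TCP position; "tool_rot": TCP orientation; "ft_force": force on the tool from outside, world axes, zero at the start; "moment": the same for the moment, N m; "grip_width": finger opening in m.
Only numpy, scipy, OpenCV 4.12 (cv2) and the standard library are available. Lean on these libraries where they do the work, as an engineer would, in place of code of your own. Each camera call takes 0.05 s, during which the arm holds its last target. There are 200 camera calls.

## Working session

There is one attempt and no reset: what is moved stays moved. The work goes in short steps, Python scripts to look and compute and a shell command to move; the robot and the scene stay as the last step left them, time stands still between calls to the robot, and variables do not carry over. Pictures are saved under pics/ and viewed, about 8 in all and at most 12, crops included, and the job is handed in when it is done.

```bash
mkdir -p pics
python3 - <<'E'
from bench import env
import cv2,numpy as np
s=env.sense();print({k:np.round(v,3).tolist() for k,v in s.items()})
for n in("scene","top"):
    c=env.read_camera(n);cv2.imwrite(f"pics/{n}0.png",c["image"][:,:,::-1])
    np.savez(f"{n}0.npz",**c)
    print(n,np.round(c["camera_matrix"],1).tolist(),np.round(c["camera_from_world"],3).tolist())
E
```

```text
{'clock': 0.0, 'joint_positions': [1.204, 0.69, -0.194, 1.566, 0.157, 0.903, -0.215], 'joint_vel': [-0.0, 0.001, -0.001, -0.002, 0.002, 0.001, -0.002], 'joint_torque': [-0.001, -52.757, -1.267, -15.343, -0.053, 0.007, 0.0], 'eef_pos': [0.243, -0.575, 0.201], 'tool_rot': [-0.001, 0.98, 0.199, -0.0], 'ft_force': [0.024, 0.068, 0.027], 'moment': [0.009, 0.0, 0.008], 'grip_width': 0.088}
scene [[381.0, 0.0, 273.8], [0.0, 381.0, 207.8], [0.0, 0.0, 1.0]] [[0.506, 0.862, 0.014, -0.266], [0.557, -0.314, -0.769, -0.247], [-0.658, 0.397, -0.64, 1.451], [0.0, 0.0, 0.0, 1.0]]
top [[472.2, 0.0, 278.3], [0.0, 472.2, 214.0], [0.0, 0.0, 1.0]] [[0.014, -1.0, -0.001, -0.008], [-0.997, -0.014, -0.078, 0.545], [0.078, 0.002, -0.997, 1.347], [0.0, 0.0, 0.0, 1.0]]
```

View pics/top0.png

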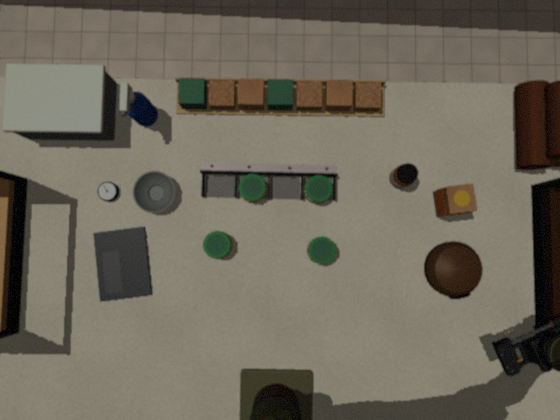

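View pics/scene0.png

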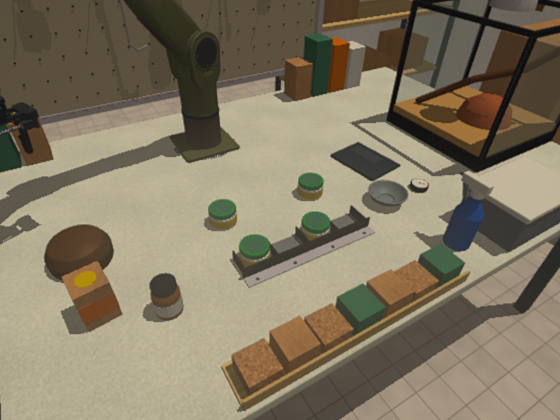

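```bash
cat > h.py <<'E'
import cv2,numpy as np
def ray(c,px,z):
    K=c["camera_matrix"];T=c["camera_from_world"];R=T[:3,:3];o=-R.T@T[:3,3]
    d=R.T@np.linalg.solve(K,[px[0],px[1],1.]);return o+d*(z-o[2])/d[2]
def proj(c,p):
    q=c["camera_from_world"][:3,:3]@np.asarray(p)+c["camera_from_world"][:3,3];q=c["camera_matrix"]@q;return q[:2]/q[2]
def lids(c,zz=.055,amin=200):
    h=cv2.cvtColor(c["image"],cv2.COLOR_RGB2HSV)
    m=cv2.inRange(h,(50,90,40),(85,255,255))
    n,l,st,ce=cv2.connectedComponentsWithStats(m)
    out=[]
    for i in range(1,n):
        if st[i,4]<amin: continue
        p=ray(c,ce[i],zz)
        if .35<p[0]<.8 and abs(p[1])<.35: out.append((np.round(ce[i],1).tolist(),int(st[i,4]),np.round(p,4).tolist()))
    return out
E
python3 - <<'E'
import numpy as np,cv2
from h import *
for n in("top","scene"):
    c=dict(np.load(n+"0.npz"));print(n,*lids(c),sep="\n")
    a=[170,140,200,70] if n=="top" else [210,160,190,140]
    x,y,w,h=a;k=4
    cv2.imwrite(f"pics/{n}crop.png",cv2.resize(c["image"][y:y+h,x:x+w,::-1],None,fx=k,fy=k,interpolation=cv2.INTER_CUBIC))
E
python3 -c "
import cv2,numpy as np
a=cv2.imread('pics/topcrop.png');b=cv2.imread('pics/scenecrop.png');b=cv2.resize(b,None,fx=.55,fy=.55)
o=np.zeros((a.shape[0]+b.shape[0],800,3),np.uint8);o[:a.shape[0],:a.shape[1]]=a;o[a.shape[0]:,:b.shape[1]]=b;cv2.imwrite('pics/crop1.png',cv2.convertScaleAbs(o,alpha=1.6));print(o.shape)"
```

```text
top
([251.8, 186.6], 587, [0.6195, 0.0758, 0.055])
([318.6, 187.9], 576, [0.6186, -0.1141, 0.055])
([216.9, 244.6], 556, [0.454, 0.1709, 0.055])
([321.6, 250.2], 553, [0.4424, -0.1238, 0.055])
scene
([255.1, 247.0], 208, [0.6293, -0.1164, 0.055])
(588, 800, 3)
```

View pics/crop1.png

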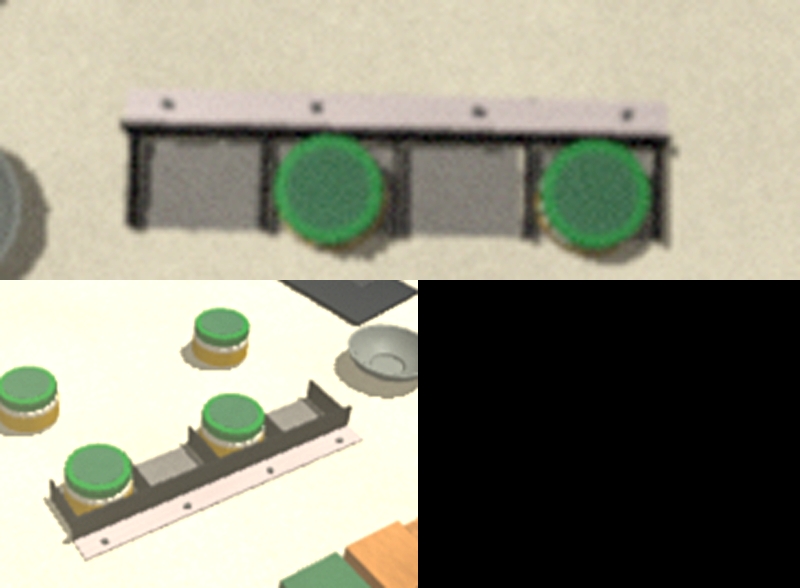

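Run:
```python
import numpy as np,cv2
from h import *
c=dict(np.load("top0.npz"));f=lambda u,v,z:np.round(ray(c,((u+.5)/4+169.5,(v+.5)/4+139.5),z),4)
for u in((168,104),(317,107),(479,112),(628,115)):print("screw",f(*u,0.003))
for u in((123,125),(669,141)):print("railtop",f(*u,.036))
im=c["image"].astype(int);v=im.max(2)
# rail top dark band: per column, intensity profile
pts=[]
for col in list(range(206,235))+list(range(272,300)):
    p=v[160:186,col].astype(float); r=np.arange(160,186)
    k=160+int(np.argmin(p)); w=np.clip(70-v[k-3:k+4,col],0,None); pts.append((col,(w*np.arange(k-3,k+4)).sum()/w.sum()))
P=np.array([ray(c,p,.036) for p in pts]);a,b=np.polyfit(P[:,1],P[:,0],1);print("rail x at y0",b,"slope",a,np.std(P[:,0]-a*P[:,1]-b))
print(v[160:200:1,285],v[160:200,215])
# blades: dark minima across a row, top z=.030
for row in (186,192):
    print(row,[ (col,int(v[row,col])) for col in range(198,342) if v[row,col]<62])
```

```text
screw [0.6877 0.1989 0.003 ]
screw [0.6869 0.0885 0.003 ]
screw [ 0.6848 -0.0314  0.003 ]
screw [ 0.6841 -0.1416  0.003 ]
railtop [0.6659 0.2262 0.036 ]
railtop [ 0.6596 -0.168   0.036 ]
rail x at y0 0.6593730604878824 slope 0.009083967370455588 0.0004123156322442471
[140 138 137 135 130 128 130 130 128 130 128 111  78  38   7  31  53  74
  84  81  83  82  83  82  81  81  83  84  83  81  83  84  80  82  84  79
  82  78  94 117] [131 135 137 139 140 139 140 140 140 137 107  58  20  19  47  56  69  83
  85  83  87  87  81  87  84  84  87  86  84  85  84  81  84  84  84  83
  89 114 134 140]
186 [(202, 51), (203, 18), (204, 28), (205, 46), (206, 40), (207, 58), (235, 39), (236, 28), (237, 41), (266, 48), (267, 38), (268, 30), (269, 41), (270, 41), (271, 37), (272, 57), (301, 50), (302, 35), (303, 44), (332, 52), (333, 27), (334, 25), (335, 45)]
192 [(202, 40), (203, 27), (204, 36), (205, 44), (206, 51), (235, 38), (236, 37), (237, 49), (238, 47), (265, 48), (266, 44), (267, 45), (268, 33), (269, 41), (270, 42), (271, 34), (272, 57), (301, 49), (302, 38), (303, 52), (332, 46), (333, 22), (334, 29), (335, 41)]
```

```bash
cat > go.py <<'E'
import sys,numpy as np
from scipy.spatial.transform import Rotation as Ro
from bench import env
def go(x,y,z,yaw=-.6):
    s=env.sense();R=Ro.from_quat(s["tool_rot"],scalar_first=True)
    a=np.radians(yaw);c,q=np.cos(a),np.sin(a)
    G=Ro.from_matrix(np.array([[-q,c,0],[c,q,0],[0,0,-1.]]))
    d=R.inv().apply(np.array([x,y,z])-s["eef_pos"])/.3
    t=(R.inv()*G).as_rotvec(degrees=True)/90
    print("at",np.round(s["eef_pos"],4),"F",np.round(s["ft_force"],1),"w",round(s["grip_width"],4),"t",s["clock"],"| shift",np.round(d,4).tolist(),"turn",np.round(t,4).tolist())
if __name__=="__main__": go(*map(float,sys.argv[1:]))
E
python3 go.py .36 -.32 .2; python3 go.py .4424 -.1238 .2
```

```text
at [ 0.2435 -0.5749  0.2008] F [-0.4 -0.7 -0.5] w 0.0886 t 0.1 | shift [0.689, -0.6308, 0.0035] turn [-0.001, -0.0006, -0.7381]
at [ 0.2435 -0.5749  0.2008] F [-0.4 -0.7 -0.5] w 0.0886 t 0.1 | shift [1.197, -1.1258, 0.0043] turn [-0.001, -0.0006, -0.7381]
```

```bash
python3 -m inch '[[[0.69,-0.63,0],[0,0,-0.74]],[[0.69,-0.63,0],[0,0,-0.74]],[[0.69,-0.63,0],[0,0,-0.74]],[[0.69,-0.63,0],[0,0,-0.74]],[[0.69,-0.63,0],[0,0,-0.74]],[[0.69,-0.63,0],[0,0,-0.74]],[[0.69,-0.63,0],[0,0,-0.74]],[[0.69,-0.63,0],[0,0,-0.74]],[[0.69,-0.63,0],[0,0,-0.74]]]' -1; python3 go.py .4424 -.1238 .1
```

```text
clock: 1.0
eef_pos: [0.3602, -0.3198, 0.2008]
tool_rot: [-0.001, 0.709, 0.705, 0.0]
ft_force: [-0.2, -0.3, -0.9]
grip_width: 0.0883
at [ 0.3602 -0.3198  0.2008] F [-0.2 -0.3 -0.9] w 0.0883 t 1.0 | shift [0.6545, 0.2699, 0.3372] turn [-0.0007, -0.0014, 0.0024]
```

```bash
python3 -m inch '[[[0.65,0.27,0.33],[0,0,0]],[[0.65,0.27,0.33],[0,0,0]],[[0.65,0.27,0.33],[0,0,0]],[[0.65,0.27,0.33],[0,0,0]],[[0.65,0.27,0.33],[0,0,0]],[[0.65,0.27,0.33],[0,0,0]],[[0.65,0.27,0.33],[0,0,0]]]' ; python3 go.py .4424 -.1238 .041
python3 - <<'E'
from bench import env
import cv2,numpy as np
s=env.sense();c=env.read_camera("wrist");cv2.imwrite("pics/w1.png",c["image"][:,:,::-1])
np.savez("w1.npz",pos=s["eef_pos"],rot=s["tool_rot"],**c);print(c["camera_matrix"].round(1).tolist(),c["mount"].round(3).tolist())
E
```

```text
clock: 1.7
eef_pos: [0.4422, -0.125, 0.1018]
tool_rot: [-0.001, 0.71, 0.704, -0.0]
ft_force: [-0.3, -0.8, 0.4]
grip_width: 0.088
at [ 0.4422 -0.125   0.1018] F [-0.3 -0.8  0.4] w 0.088 t 1.7 | shift [0.0037, 0.0013, 0.2028] turn [-0.0016, -0.0011, 0.002]
[[325.2, 0.0, 275.6], [0.0, 325.2, 204.3], [0.0, 0.0, 1.0]] [[-0.0, -0.96, -0.278, 0.071], [1.0, -0.0, -0.0, 0.001], [0.0, -0.278, 0.96, -0.183], [0.0, 0.0, 0.0, 1.0]]
```

View pics/w1.png

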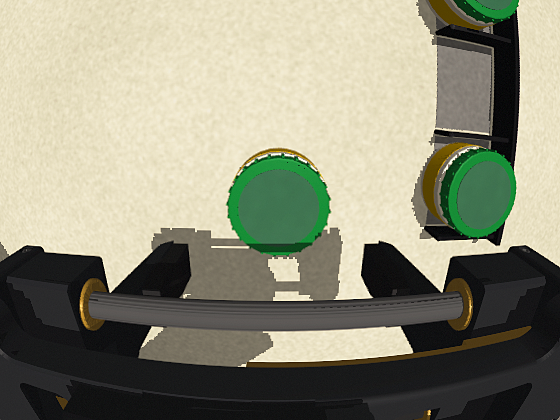

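```bash
cat >> h.py <<'E'
from scipy.spatial.transform import Rotation as Ro
def wray(c,px,z):
    K=c["camera_matrix"];d=(np.asarray(px,float)-K[:2,2])/K[0,0];r=np.linalg.norm(d,axis=-1,keepdims=True)
    v=np.concatenate([np.sinc(r/np.pi)*d,np.cos(r)],-1)
    R=Ro.from_quat(c["rot"],scalar_first=True).as_matrix();M=c["mount"]
    o=R@M[:3,3]+c["pos"];w=v@M[:3,:3].T@R.T
    return o+w*((z-o[2])/w[...,2:3])
def wlids(c):
    m=cv2.inRange(cv2.cvtColor(c["image"],cv2.COLOR_RGB2HSV),(50,90,40),(85,255,255))
    for k in cv2.findContours(m,cv2.RETR_EXTERNAL,cv2.CHAIN_APPROX_NONE)[0]:
        if cv2.contourArea(k)<1500: continue
        P=wray(c,k[:,0],.055)[:,:2]
        (x,y),r=cv2.minEnclosingCircle((P*1000).astype(np.float32));A=np.c_[2*P,np.ones(len(P))];s=np.linalg.lstsq(A,(P**2).sum(1),rcond=None)[0]
        print("enclosing",round(x,1),round(y,1),round(r,1),"fit",s[:2].round(4),np.sqrt(s[2]+s[0]**2+s[1]**2).round(4))
E
python3 -c "
from h import *
wlids(dict(np.load('w1.npz')))"
```

```text
enclosing 444.9 -122.6 39.5 fit [ 0.4448 -0.1227] 0.038
enclosing 614.8 -112.6 42.4 fit [ 0.6155 -0.1125] 0.04
```

```bash
python3 -m inch '[[[0.0067,0.006,0.1],[0,0,0]],[[0.0067,0.006,0.15],[0,0,0]],[[0.0067,0.006,0.2],[0,0,0]],[[0.0067,0.006,0.2],[0,0,0]],[[0.0067,0.006,0.2],[0,0,0]]]'; python3 -m inch '[[[0,0,0],[0,0,0]],[[0,0,0],[0,0,0]],[[0,0,0],[0,0,0]],[[0,0,0],[0,0,0]],[[0,0,0],[0,0,0]],[[0,0,0],[0,0,0]]]' 1 15;  python3 go.py .50 -.020 .041
```

```text
clock: 2.25
eef_pos: [0.4433, -0.1257, 0.0427]
tool_rot: [-0.001, 0.712, 0.703, -0.001]
ft_force: [-0.1, -0.4, 0.4]
grip_width: 0.0882
clock: 2.85
eef_pos: [0.4433, -0.1256, 0.0427]
tool_rot: [-0.001, 0.711, 0.703, -0.001]
ft_force: [-0.1, -0.1, -0.3]
grip_width: 0.0424
at [ 0.4433 -0.1256  0.0427] F [-0.1 -0.1 -0.3] w 0.0424 t 2.85 | shift [0.3544, 0.1845, 0.0053] turn [-0.0013, -0.0001, -0.0012]
```

```bash
cat > look.py <<'E'
import sys
from bench import env
from h import *
n=sys.argv[1];s=env.sense();c=env.read_camera("wrist");t=env.read_camera("top")
cv2.imwrite(f"pics/{n}.png",np.vstack([c["image"],cv2.resize(t["image"][140:280,150:400],(560,314),interpolation=cv2.INTER_CUBIC)])[:,:,::-1][::1])
c["pos"]=s["eef_pos"];c["rot"]=s["tool_rot"];print(s["eef_pos"],s["grip_width"],s["ft_force"]);wlids(c);print(*lids(t),sep="\n")
E
python3 look.py w2; python3 -c "
import cv2;a=cv2.imread('pics/w2.png');cv2.imwrite('pics/w2.png',cv2.resize(a,None,fx=.8,fy=.8));"
```

```text
[ 0.4433498  -0.12563194  0.04268981] 0.042429257490293394 [-0.08476869 -0.05558445 -0.28197302]
enclosing 444.8 -121.9 39.9 fit [ 0.4448 -0.121 ] 0.0364
enclosing 613.5 -112.1 43.4 fit [ 0.6137 -0.1095] 0.0394
([251.8, 186.6], 589, [0.6197, 0.0757, 0.055])
([318.6, 187.8], 569, [0.6187, -0.1139, 0.055])
([216.9, 244.5], 555, [0.4543, 0.1708, 0.055])
```

View pics/w2.png

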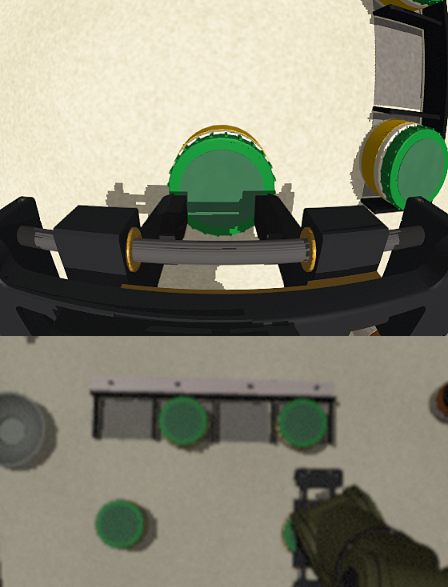

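```bash
python3 - <<'E'
from bench import env
import numpy as np
c=env.read_camera("wrist");M=np.linalg.inv(c["mount"]);K=c["camera_matrix"]
def p(q):
    v=M[:3,:3]@q+M[:3,3];r=np.hypot(v[0],v[1]);t=np.arctan2(r,v[2]);return (K[:2,2]+K[0,0]*t*v[:2]/r).round(0)
for z in (0,-.019,-.045):
    for x in(-.009,.009):
        print(z,x,[p(np.array([x,y,z])).tolist() for y in(-.0385,-.021,.021,.0385)])
E
python3 -c "
import cv2;a=cv2.imread('pics/w2.png');cv2.imwrite('pics/w2c.png',cv2.resize(a[120:290,130:330],None,fx=4,fy=3.5,interpolation=2))"
```

```text
0 -0.009 [[212.0, 246.0], [240.0, 247.0], [309.0, 247.0], [336.0, 246.0]]
0 0.009 [[210.0, 219.0], [239.0, 219.0], [310.0, 219.0], [338.0, 219.0]]
-0.019 -0.009 [[206.0, 260.0], [237.0, 260.0], [312.0, 260.0], [342.0, 260.0]]
-0.019 0.009 [[204.0, 230.0], [235.0, 230.0], [313.0, 230.0], [345.0, 230.0]]
-0.045 -0.009 [[196.0, 282.0], [231.0, 283.0], [317.0, 283.0], [352.0, 282.0]]
-0.045 0.009 [[193.0, 249.0], [229.0, 250.0], [319.0, 250.0], [355.0, 249.0]]
```

View pics/w2c.png

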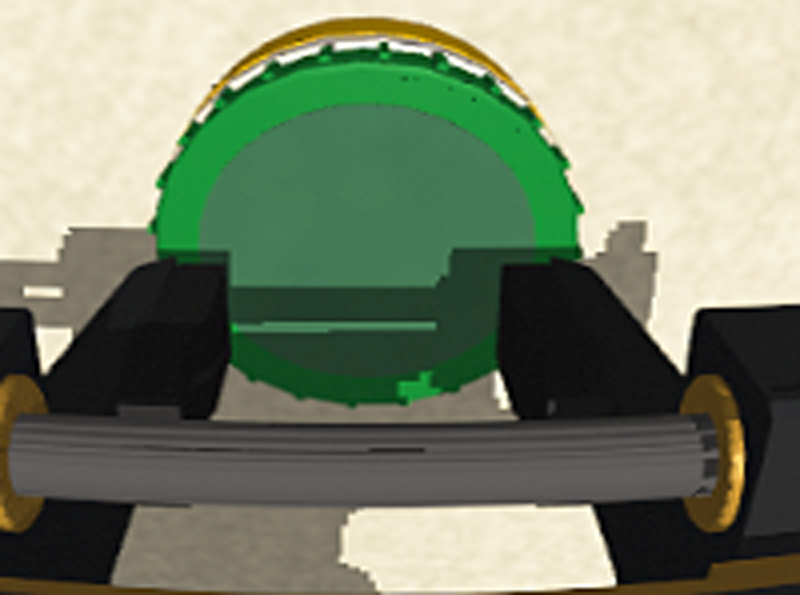

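Run:
```python
from bench import env
from h import *
s=env.sense();c=env.read_camera("scene");p=proj(c,s["eef_pos"]);print(s["eef_pos"],s["grip_width"],p)
x,y=int(p[0])-60,int(p[1])-90
print(x,y);a=cv2.resize(c["image"][y:y+120,x:x+130,::-1],None,fx=5,fy=5,interpolation=cv2.INTER_CUBIC)
cv2.imwrite("pics/s3.png",cv2.convertScaleAbs(a,alpha=1.5))
for d in((0,0,0),(0,0,.012),(0,0,.04)):print(d,(proj(c,s["eef_pos"]+np.array(d))-[x,y])*5)
np.savez("s3.npz",**c)
```

```text
[ 0.44328206 -0.12568086  0.04261713] 0.030232355417398743 [221.22723138 210.27167585]
161 120
(0, 0, 0) [301.13615691 451.35837925]
(0, 0, 0.012) [299.56498054 435.08767721]
(0, 0, 0.04) [295.81008894 396.20297655]
```

View pics/s3.png

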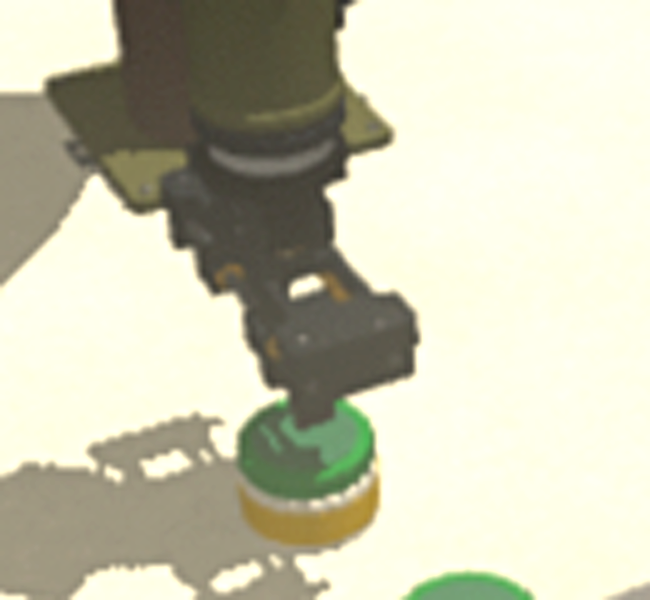

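```bash
python3 -m inch '[[[0,0,0],[0,0,0]],[[0,0,0],[0,0,0]],[[0,0,0],[0,0,0]],[[0,0,0],[0,0,0]],[[0.01,0.004,0],[0,0,0]],[[0.014,0.004,0],[0,0,0]],[[0.014,0.004,0],[0,0,0]],[[0.014,0.004,0.02],[0,0,0]]]' -1; python3 go.py .4448 -.122 .006;  python3 -c "
from bench import env
print(env.sense()['joint_torque'],env.sense()['joint_positions'])"
```

```text
clock: 3.85
eef_pos: [0.445, -0.1215, 0.0368]
tool_rot: [-0.0, 0.712, 0.703, -0.0]
ft_force: [-0.7, -0.3, 0.6]
grip_width: 0.0872
at [ 0.445  -0.1215  0.0368] F [-0.7 -0.3  0.6] w 0.0872 t 3.85 | shift [-0.0016, -0.0005, 0.1028] turn [-0.0006, -0.0001, -0.0013]
[  0.47802089 -46.43942356  -1.06396426  -3.38934772  -0.12645723
   0.29200757   0.09938655] [ 0.27328029  0.79779037 -0.17243329  2.17543621  0.61304854  0.21503253
 -0.46249268]
```

```bash
python3 -m inch '[[[-0.001,0,0.03],[0,0,0]],[[-0.001,0,0.05],[0,0,0]],[[-0.001,0,0.07],[0,0,0]],[[-0.001,0,0.08],[0,0,0]],[[-0.001,0,0.08],[0,0,0]]]'; python3 look.py w4
python3 - <<'E'
import cv2
from bench import env
import numpy as np
a=cv2.imread('pics/w4.png')[100:330,120:440]
from h import proj
s=env.sense();c=env.read_camera("scene");p=proj(c,s["eef_pos"]);x,y=int(p[0])-50,int(p[1])-65
b=cv2.convertScaleAbs(cv2.resize(c["image"][y:y+92,x:x+100,::-1],None,fx=4,fy=4,interpolation=2),alpha=1.5)
a=cv2.resize(a,(400,288));o=np.zeros((368,800,3),np.uint8);o[:288,:400]=a;o[:368,400:]=b
cv2.imwrite('pics/w4c.png',o);print((p-[x,y])*4)
E
```

```text
clock: 4.35
eef_pos: [0.4446, -0.1217, 0.0123]
tool_rot: [-0.001, 0.711, 0.703, -0.001]
ft_force: [0.8, 0.6, 0.2]
grip_width: 0.0881
[ 0.44458928 -0.12172077  0.01228417] 0.08806805042129735 [0.80635295 0.6382757  0.15975316]
enclosing 444.8 -120.9 39.6 fit [ 0.4449 -0.1164] 0.0349
enclosing 607.1 -110.1 39.3 fit [ 0.6017 -0.1061] 0.0296
([251.7, 186.6], 587, [0.6197, 0.0759, 0.055])
([318.6, 187.8], 573, [0.6186, -0.1141, 0.055])
([216.9, 244.6], 548, [0.454, 0.1708, 0.055])
[201.87934767 260.17367158]
```

View pics/w4c.png

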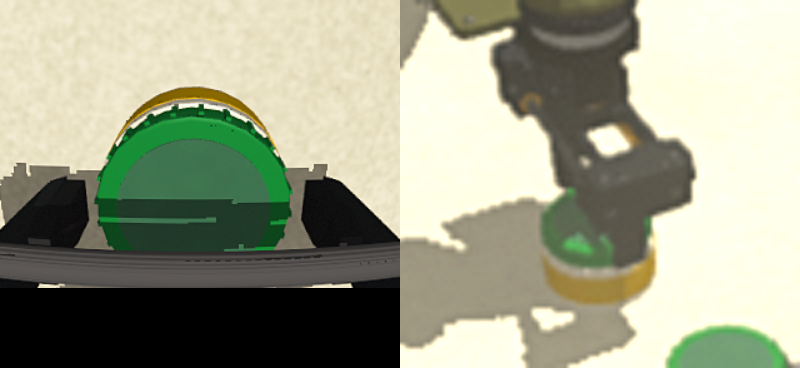

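```bash
python3 -m inch '[[[0,0,0.015],[0,0,0]],[[0,0,0.015],[0,0,0]],[[0,0,0.015],[0,0,0]],[[0,0,0.015],[0,0,0]],[[0,0,0.015],[0,0,0]],[[0,0,0.015],[0,0,0]]]' 1 15;  python3 go.py .51 -.020 .009
```

```text
clock: 5.1
eef_pos: [0.4451, -0.1218, 0.0085]
tool_rot: [-0.0, 0.712, 0.703, -0.0]
ft_force: [-0.1, -0.8, -1.6]
grip_width: 0.0764
at [ 0.4451 -0.1218  0.0085] F [-0.1 -0.8 -1.6] w 0.0764 t 5.1 | shift [0.3421, 0.2121, -0.0018] turn [-0.0004, -0.0001, -0.0013]
```

```bash
python3 -m inch '[[[0.04,0.025,0],[0,0,0]],[[0.08,0.05,0],[0,0,0]],[[0.13,0.08,0],[0,0,0]],[[0.18,0.11,0],[0,0,0]],[[0.23,0.14,0],[0,0,0]],[[0.28,0.17,0],[0,0,0]],[[0.32,0.2,0],[0,0,0]],[[0.342,0.212,0],[0,0,0]],[[0.342,0.212,0],[0,0,0]]]';  python3 go.py .62 -.019 .0085; python3 look.py w5
```

```text
clock: 6.0
eef_pos: [0.5107, -0.0187, 0.0084]
tool_rot: [-0.0, 0.711, 0.703, 0.0]
ft_force: [-0.1, -0.1, -1.3]
grip_width: 0.0765
at [ 0.5107 -0.0187  0.0084] F [-0.1 -0.1 -1.3] w 0.0765 t 6.0 | shift [0.0031, 0.3642, -0.0002] turn [0.0001, -0.0006, -0.0004]
[ 0.51072466 -0.0187148   0.00841423] 0.07647456574691243 [-0.05763847 -0.13692845 -1.26431526]
enclosing 511.4 -17.9 39.5 fit [ 0.5115 -0.0124] 0.0342
enclosing 616.5 75.2 41.6 fit [0.6171 0.0751] 0.0395
([251.7, 186.7], 588, [0.6194, 0.076, 0.055])
([318.6, 187.8], 573, [0.6187, -0.114, 0.055])
([217.0, 244.5], 551, [0.4543, 0.1706, 0.055])
```

```bash
python3 -m inch '[[[0,0.05,0],[0,0,0]],[[0,0.1,0],[0,0,0]],[[0,0.15,0],[0,0,0]],[[0,0.19,0],[0,0,0]],[[0,0.23,0],[0,0,0]],[[0,0.27,0],[0,0,0]],[[0,0.3,0],[0,0,0]],[[0,0.32,0],[0,0,0]],[[0,0.33,0],[0,0,0]],[[0,0.33,0],[0,0,0]]]';  python3 go.py .62 -.0195 .0085
```

```text
clock: 7.1
eef_pos: [0.6065, -0.0217, 0.0079]
tool_rot: [-0.002, 0.712, 0.702, -0.002]
ft_force: [-3.0, 3.4, 2.8]
grip_width: 0.0766
at [ 0.6065 -0.0217  0.0079] F [-3.   3.4  2.8] w 0.0766 t 7.1 | shift [0.0078, 0.0449, -0.0021] turn [-0.0032, 0.0001, -0.0021]
```

```bash
python3 -m inch '[[[0.008,0,0],[0,0,0]],[[0.008,0,0],[0,0,0]],[[0.008,0,-0.003],[0,0,0]]]'; python3 look.py w6
python3 - <<'E'
import cv2
from bench import env
import numpy as np
from h import *
a=cv2.imread('pics/w6.png')[60:330,60:560]
c=env.read_camera("scene");np.savez("s6.npz",**c)
b=cv2.convertScaleAbs(cv2.resize(c["image"][150:290,210:390,::-1],None,fx=3,fy=3,interpolation=2),alpha=1.5)
a=cv2.resize(a,(300,162));o=np.zeros((582,540,3),np.uint8);o[:162,:300]=a;o[162:,:540]=b
cv2.imwrite('pics/w6c.png',o)
E
```

```text
clock: 7.4
eef_pos: [0.6066, -0.0204, 0.0086]
tool_rot: [-0.001, 0.712, 0.702, -0.002]
ft_force: [-0.2, 0.1, -2.2]
grip_width: 0.0766
[ 0.60663193 -0.02043748  0.00863548] 0.07663021131746335 [-0.22321745  0.05629745 -2.18674352]
enclosing 619.6 -80.3 30.0 fit [ 0.6195 -0.0796] 0.0194
enclosing 607.8 -20.1 39.7 fit [ 0.6077 -0.0143] 0.0343
enclosing 621.0 75.5 39.1 fit [0.6211 0.0724] 0.0359
([251.7, 186.7], 585, [0.6194, 0.0759, 0.055])
([217.0, 244.5], 550, [0.4542, 0.1706, 0.055])
```

View pics/w6c.png

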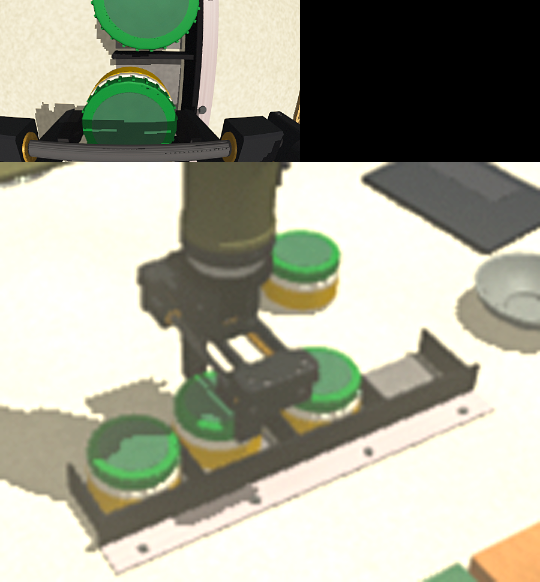

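```bash
python3 -m inch '[[[0.002,0.01,0],[0,0,0]],[[0.002,0.016,0],[0,0,0]],[[0.002,0.022,0],[0,0,0]],[[0.002,0.028,0],[0,0,0]],[[0.002,0.032,0],[0,0,0]],[[0.002,0.032,0],[0,0,0]]]';python3 go.py .62 -.0195 .0085
```

```text
clock: 8.15
eef_pos: [0.6166, -0.0192, 0.0087]
tool_rot: [-0.001, 0.712, 0.702, -0.002]
ft_force: [-0.3, 1.1, -2.9]
grip_width: 0.0762
at [ 0.6166 -0.0192  0.0087] F [-0.3  1.1 -2.9] w 0.0762 t 8.15 | shift [-0.0007, 0.0113, 0.0006] turn [-0.0028, 0.0002, -0.0024]
```

```bash
python3 -m inch '[[[0.002,0.007,0],[0,0,0]],[[0.002,0.013,0],[0,0,0]],[[0.002,0.013,0],[0,0,0]]]';python3 go.py .62 -.0195 .0085
```

```text
clock: 8.45
eef_pos: [0.6209, -0.0187, 0.0087]
tool_rot: [-0.001, 0.712, 0.702, -0.001]
ft_force: [0.6, 0.6, -1.4]
grip_width: 0.0761
at [ 0.6209 -0.0187  0.0087] F [ 0.6  0.6 -1.4] w 0.0761 t 8.45 | shift [-0.0029, -0.0031, 0.0007] turn [-0.0025, 0.0001, -0.0024]
```

```bash
python3 -m inch '[[[-0.002,0.007,0],[0,0,0]],[[-0.002,0.007,0],[0,0,0]]]'; python3 -m inch '[[[0,0.007,0],[0,0,0]],[[0,0.007,0],[0,0,0]]]'
```

```text
clock: 8.65
eef_pos: [0.6218, -0.0193, 0.0084]
tool_rot: [-0.002, 0.712, 0.702, -0.002]
ft_force: [-3.4, 0.4, -0.8]
grip_width: 0.0766
clock: 8.85
eef_pos: [0.6218, -0.0194, 0.008]
tool_rot: [-0.003, 0.712, 0.702, -0.004]
ft_force: [-5.3, 0.7, 1.2]
grip_width: 0.0767
```

```bash
python3 -m inch '[[[0,0.006,0],[0,0,0]],[[0,0.006,0],[0,0,0]],[[0,0.006,0],[0,0,0]]]'; python3 -m inch '[[[0,0,0],[0,0,0]],[[0,0,0],[0,0,0]],[[0,0,0],[0,0,0]],[[0,0,0],[0,0,0]],[[0,0,-0.05],[0,0,0]],[[0,0,-0.12],[0,0,0]],[[0,0,-0.24],[0,0,0]],[[0,0,-0.3],[0,0,0]],[[0,0,-0.3],[0,0,0]]]' -1;python3 look.py w7; python3 go.py .4543 .1708 .10
```

```text
clock: 9.15
eef_pos: [0.6218, -0.0192, 0.0079]
tool_rot: [-0.005, 0.712, 0.702, -0.005]
ft_force: [-5.6, 0.4, 3.6]
grip_width: 0.0765
clock: 10.05
eef_pos: [0.6259, -0.0188, 0.1019]
tool_rot: [-0.002, 0.712, 0.702, -0.003]
ft_force: [0.3, -0.1, -0.4]
grip_width: 0.0878
[ 0.62586425 -0.01882582  0.10193743] 0.08780474977878742 [ 0.27828936 -0.05420131 -0.35335216]
enclosing 620.4 -96.6 35.9 fit [ 0.6208 -0.0897] 0.025
enclosing 623.0 -19.7 39.9 fit [ 0.623 -0.02 ] 0.0382
enclosing 868.4 -1.0 61.3 fit [ 0.8646 -0.0013] 0.0459
enclosing 621.3 76.1 39.5 fit [0.6213 0.076 ] 0.0379
enclosing 459.8 162.6 41.5 fit [0.4589 0.156 ] 0.0297
([251.8, 186.6], 586, [0.6196, 0.0757, 0.055])
([217.0, 244.5], 555, [0.4543, 0.1707, 0.055])
at [ 0.6232 -0.0193  0.0985] F [-0.6  0.3  0.2] w 0.0881 t 10.15 | shift [0.6259, -0.5716, 0.0016] turn [-0.0085, 0.001, -0.0022]
```

```bash
python3 -m inch '[[[0.1,-0.1,-0.03],[0,0,0]],[[0.25,-0.23,-0.03],[-0.008,0,0]],[[0.4,-0.37,-0.03],[-0.008,0,0]],[[0.53,-0.49,-0.01],[-0.008,0,0]],[[0.625,-0.562,0],[-0.008,0,0]],[[0.625,-0.562,0],[-0.008,0,0]],[[0.625,-0.562,0],[-0.008,0,0]],[[0.625,-0.562,0],[-0.008,0,0]]]'; python3 look.py w8; python3 go.py .4565 .1708 .0085
```

```text
clock: 10.95
eef_pos: [0.4578, 0.1691, 0.0999]
tool_rot: [0.001, 0.712, 0.702, -0.002]
ft_force: [0.7, -0.8, 0.8]
grip_width: 0.088
[0.45775207 0.16910033 0.09990397] 0.08804705538918572 [ 0.68415203 -0.76391669  0.81006574]
enclosing 456.8 174.1 39.5 fit [0.4564 0.174 ] 0.038
([251.8, 186.6], 586, [0.6195, 0.0757, 0.055])
([286.1, 186.7], 576, [0.6206, -0.0218, 0.055])
([318.5, 187.8], 571, [0.6187, -0.1138, 0.055])
at [0.4584 0.1684 0.1001] F [-0.2 -0.  -0.3] w 0.0882 t 11.05 | shift [0.0086, -0.0064, 0.3054] turn [-0.0003, 0.0018, -0.0045]
```

```bash
python3 -m inch '[[[0.012,-0.005,0.1],[0,0,0]],[[0.012,-0.005,0.15],[0,0,0]],[[0.012,-0.005,0.2],[0,0,0]],[[0.012,-0.005,0.25],[0,0,0]],[[0.012,-0.005,0.29],[0,0,0]],[[0.012,-0.005,0.305],[0,0,0]],[[0.012,-0.005,0.305],[0,0,0]]]'; python3 -m inch '[[[0,0,0],[0,0,0]],[[0,0,0],[0,0,0]],[[0,0,0],[0,0,0]],[[0,0,0],[0,0,0]],[[0,0,0],[0,0,0]]]' 1 15;  python3 look.py w9; python3 go.py .55 .1728 .0085
```

```text
clock: 11.75
eef_pos: [0.4574, 0.1706, 0.0081]
tool_rot: [0.001, 0.714, 0.7, -0.002]
ft_force: [0.4, -0.3, 0.3]
grip_width: 0.0877
clock: 12.25
eef_pos: [0.4578, 0.1704, 0.0085]
tool_rot: [0.001, 0.714, 0.7, -0.001]
ft_force: [0.2, 0.4, 3.5]
grip_width: 0.0764
[0.45776809 0.17039195 0.00845391] 0.07638047389304917 [0.24284661 0.40651547 3.45587946]
enclosing 458.5 175.9 39.4 fit [0.4587 0.1798] 0.0353
([251.8, 186.6], 588, [0.6196, 0.0757, 0.055])
([286.1, 186.7], 579, [0.6208, -0.0217, 0.055])
([318.7, 187.8], 578, [0.6187, -0.1141, 0.055])
at [0.4577 0.1704 0.0084] F [ 1.2 -1.5  3.4] w 0.0762 t 12.35 | shift [0.0142, 0.3073, -0.0004] turn [-0.0001, 0.0025, -0.006]
```

```bash
python3 -m inch '[[[0.001,0.04,0],[0,0,0]],[[0.002,0.09,0],[0,0,0]],[[0.003,0.14,0],[0,0,0]],[[0.004,0.19,0],[0,0,0]],[[0.005,0.23,0],[0,0,0]],[[0.006,0.26,0],[0,0,0]],[[0.006,0.27,0],[0,0,0]],[[0.006,0.27,0],[0,0,0]]]'; python3 look.py w10; python3 go.py .612 .17 .0085; python3 -c "
import cv2;a=cv2.imread('pics/w10.png');cv2.imwrite('pics/w10c.png',cv2.resize(a,None,fx=.8,fy=.8))"
```

```text
clock: 13.15
eef_pos: [0.539, 0.1707, 0.0085]
tool_rot: [0.001, 0.714, 0.7, -0.001]
ft_force: [0.2, 0.5, 2.7]
grip_width: 0.0766
[0.5390013  0.17073683 0.00845766] 0.07656421066566871 [0.20802595 0.53646729 2.65836583]
enclosing 539.7 176.2 39.4 fit [0.5399 0.1801] 0.0353
([251.8, 186.6], 584, [0.6195, 0.0757, 0.055])
([286.1, 186.7], 581, [0.6206, -0.0217, 0.055])
([318.6, 187.8], 571, [0.6187, -0.1139, 0.055])
at [0.539  0.1707 0.0085] F [ 1.3 -0.4  1.3] w 0.0763 t 13.25 | shift [0.0024, 0.2434, 0.0001] turn [0.0004, 0.0023, -0.0059]
```

View pics/w10c.png

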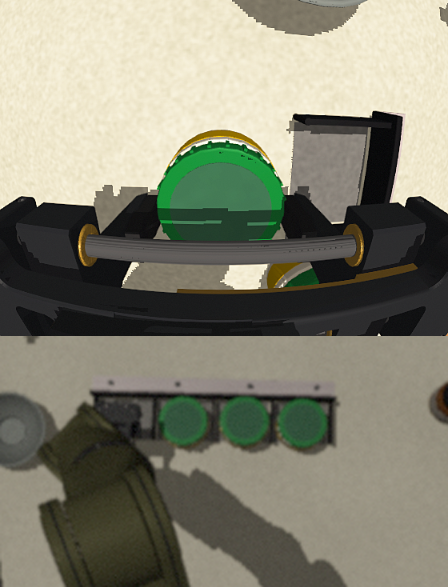

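Run:
```python
from bench import env
from h import *
s=env.sense();c=env.read_camera("wrist");c["pos"]=s["eef_pos"];c["rot"]=s["tool_rot"]
im=c["image"];v=im.max(2)
for u in (385,405,425,445): print(u,[int(a) for a in v[138:172,u]])
h=cv2.cvtColor(im,cv2.COLOR_RGB2HSV);col=275
print("far yellow",[ (r,h[r,col].tolist()) for r in range(156,186,2)])
for p,z in(((366,144),.03),((405,146),.03),((440,148),.03),((275,163),.036),((275,163),.01)):print(p,z,wray(c,p,z).round(4))
```

```text
385 [244, 242, 243, 251, 255, 0, 7, 18, 16, 26, 41, 40, 37, 37, 36, 33, 41, 40, 28, 78, 73, 71, 71, 70, 62, 103, 149, 144, 146, 146, 146, 146, 146, 144]
405 [238, 240, 241, 242, 248, 255, 0, 8, 14, 17, 14, 31, 33, 34, 32, 34, 35, 31, 46, 78, 74, 70, 69, 68, 68, 68, 67, 66, 56, 149, 143, 141, 141, 140]
425 [241, 243, 244, 245, 246, 253, 237, 53, 4, 16, 15, 22, 29, 33, 32, 31, 33, 30, 30, 56, 75, 74, 72, 72, 71, 68, 67, 64, 61, 78, 148, 140, 141, 143]
445 [244, 244, 244, 244, 241, 239, 245, 231, 83, 1, 14, 14, 18, 28, 30, 28, 32, 29, 30, 26, 65, 74, 69, 68, 70, 69, 68, 66, 64, 92, 153, 147, 147, 143]
far yellow [(156, [23, 39, 237]), (158, [24, 38, 236]), (160, [24, 30, 244]), (162, [22, 130, 171]), (164, [23, 255, 143]), (166, [23, 255, 143]), (168, [23, 255, 137]), (170, [26, 255, 255]), (172, [12, 29, 151]), (174, [30, 12, 241]), (176, [30, 9, 255]), (178, [65, 255, 62]), (180, [68, 199, 86]), (182, [69, 214, 87]), (184, [67, 197, 127])]
(366, 144) 0.03 [0.5868 0.2262 0.03  ]
(405, 146) 0.03 [0.6085 0.2256 0.03  ]
(440, 148) 0.03 [0.6299 0.2252 0.03  ]
(275, 163) 0.036 [0.5404 0.2177 0.036 ]
(275, 163) 0.01 [0.5403 0.2136 0.01  ]
```

```bash
python3 -m inch '[[[0,0.05,0],[0,0,0]],[[0,0.1,0],[0,0,0]],[[0,0.14,0],[0,0,0]],[[0,0.18,0],[0,0,0]],[[0,0.21,0],[0,0,0]],[[0,0.23,0],[0,0,0]],[[0,0.25,0],[0,0,0]],[[0,0.25,0],[0,0,0]]]'; python3 go.py .62 .17 .0085
```

```text
clock: 14.1
eef_pos: [0.6149, 0.1693, 0.0085]
tool_rot: [0.002, 0.714, 0.7, -0.0]
ft_force: [-0.4, 0.2, 2.5]
grip_width: 0.0763
at [0.6149 0.1693 0.0085] F [-0.4  0.2  2.5] w 0.0763 t 14.1 | shift [0.0027, 0.0168, 0.0002] turn [0.0012, 0.0021, -0.0061]
```

```bash
python3 -m inch '[[[0,0.007,0],[0,0,0]],[[0,0.014,0],[0,0,0]],[[0,0.02,0],[0,0,0]],[[0,0.02,0],[0,0,0]]]'; python3 -m inch '[[[0,0.007,0],[0,0,0]],[[0,0.007,0],[0,0,0]]]'; python3 -m inch '[[[0,0.007,0],[0,0,0]],[[0,0.007,0],[0,0,0]]]'
```

```text
clock: 14.5
eef_pos: [0.6212, 0.1692, 0.0085]
tool_rot: [0.002, 0.714, 0.7, -0.0]
ft_force: [-2.7, -0.6, 2.9]
grip_width: 0.0768
clock: 14.7
eef_pos: [0.6236, 0.1691, 0.0085]
tool_rot: [0.002, 0.714, 0.7, -0.0]
ft_force: [-2.5, -0.0, 3.8]
grip_width: 0.0763
clock: 14.9
eef_pos: [0.6243, 0.1691, 0.0084]
tool_rot: [0.001, 0.714, 0.7, -0.001]
ft_force: [-5.7, 0.8, 6.2]
grip_width: 0.0764
```

```bash
python3 -m inch '[[[0,0.008,0],[0,0,0]],[[0,0.008,0],[0,0,0]],[[0,0.008,0],[0,0,0]]]'; python3 -m inch '[[[0,0,0],[0,0,0]],[[0,0,0],[0,0,0]],[[0,0,0],[0,0,0]],[[0,0,0],[0,0,0]],[[0,0,-0.05],[0,0,0]],[[0,0,-0.12],[0,0,0]],[[0,0,-0.24],[0,0,0]],[[0,0,-0.32],[0,0,0]],[[0,0,-0.32],[0,0,0]]]' -1;python3 look.py w11; python3 go.py .42 .1 .2
```

```text
clock: 15.2
eef_pos: [0.6242, 0.169, 0.0084]
tool_rot: [0.0, 0.714, 0.7, -0.003]
ft_force: [-8.4, 0.0, 8.3]
grip_width: 0.0767
clock: 16.1
eef_pos: [0.6278, 0.1709, 0.1094]
tool_rot: [0.002, 0.714, 0.7, 0.001]
ft_force: [-0.0, -0.8, 0.0]
grip_width: 0.0881
[0.62782905 0.17086757 0.10940009] 0.08813106051592692 [-0.01038452 -0.76662884  0.04234922]
enclosing 621.4 88.2 37.1 fit [0.6217 0.0979] 0.0268
enclosing 625.0 172.9 39.7 fit [0.6252 0.1729] 0.0381
enclosing 868.7 251.6 54.7 fit [0.8664 0.2531] 0.0447
([254.6, 184.4], 354, [0.626, 0.0679, 0.055])
([286.1, 186.6], 573, [0.6208, -0.0216, 0.055])
([318.6, 187.8], 579, [0.6188, -0.1139, 0.055])
at [0.6251 0.1695 0.1055] F [-0.8 -0.2 -0.7] w 0.0887 t 16.2 | shift [-0.2462, -0.6799, -0.3121] turn [-0.0018, 0.0028, -0.0057]
```

Both seated by force. I'll retract clear and check from the fixed cameras.

```bash
python3 -m inch '[[[0,0,-0.15],[0,0,0]],[[0,-0.1,-0.31],[0,0,0]],[[-0.1,-0.25,-0.31],[0,0,0]],[[-0.3,-0.4,-0.31],[0,0,0]],[[-0.5,-0.55,-0.31],[0,0,0]],[[-0.7,-0.65,-0.31],[0,0,0]],[[-0.85,-0.65,-0.31],[0,0,0]],[[-1,-0.65,-0.31],[0,0,0]],[[-1,-0.65,-0.31],[0,0,0]],[[-1,-0.65,-0.31],[0,0,0]]]'
python3 - <<'E'
from bench import env
from h import *
t=env.read_camera("top");c=env.read_camera("scene");print(*lids(t),sep="\n")
a=cv2.resize(t["image"][140:220,180:360],(720,320),interpolation=2);b=cv2.resize(c["image"][190:290,220:390],(442,260),interpolation=2)
o=np.zeros((580,720,3),np.uint8);o[:320]=a;o[320:,:442]=b
cv2.imwrite("pics/end.png",cv2.convertScaleAbs(o[:,:,::-1],alpha=1.5))
d=np.abs(t["image"].astype(int)-np.load("top0.npz")["image"]).max(2).astype(np.uint8)
print(env.sense()["eef_pos"],env.sense()["clock"])
cv2.imwrite("pics/full.png",t["image"][:,:,::-1])
# hue-independent check of bystanders in both views: masks before/after
for n,(lo,hi) in dict(orange=((5,150,60),(28,255,255)),).items():
    for i in(np.load("top0.npz")["image"],t["image"]):
        m=cv2.inRange(cv2.cvtColor(i,cv2.COLOR_RGB2HSV),lo,hi);M=cv2.moments(m[170:300,380:490],True);print(n,M["m00"],M["m10"]/M["m00"],M["m01"]/M["m00"])
E
```

```text
clock: 17.2
eef_pos: [0.4208, -0.1331, 0.1991]
tool_rot: [-0.0, 0.718, 0.696, -0.005]
ft_force: [-0.6, 0.6, -0.3]
grip_width: 0.0883
([218.0, 184.8], 591, [0.6234, 0.1718, 0.055])
([251.7, 186.6], 586, [0.6196, 0.076, 0.055])
([286.0, 186.7], 578, [0.6207, -0.0215, 0.055])
([318.5, 187.7], 574, [0.6189, -0.1138, 0.055])
[ 0.42329562 -0.12810542  0.19952751] 17.3
orange 468.0 70.58974358974359 32.54059829059829
orange 606.0 68.55940594059406 42.227722772277225
```

View pics/end.png

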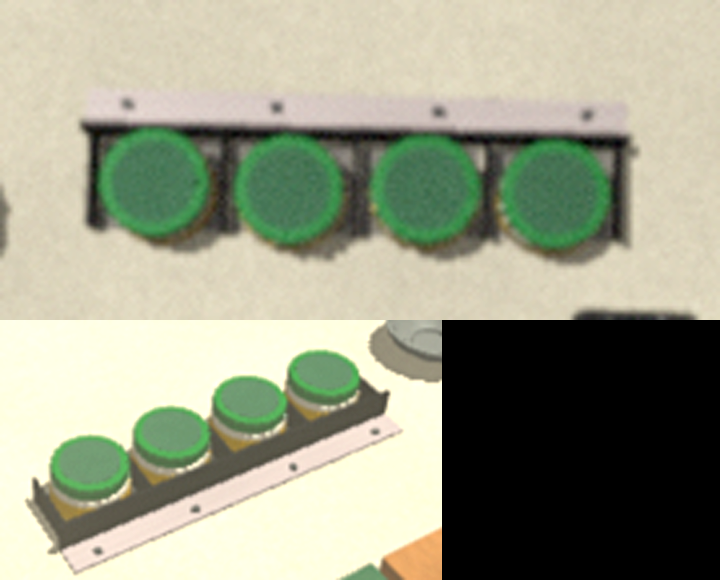

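Run:
```python
from bench import env
import cv2,numpy as np
P=dict(top=dict(carton=(455,200),jar=(405,176),hide=(453,268),dish=(155,193),dial=(108,191),tile=(123,264),tub2=(252,187),tub4=(318,188)),scene=dict(carton=(92,292),jar=(166,297),hide=(80,248),dish=(387,193),dial=(419,185),tile=(365,160)))
for n in P:
    a=np.load(n+"0.npz")["image"];b=env.read_camera(n)["image"]
    for k,(u,v) in P[n].items():
        r=26 if k not in("dial","jar") else 16
        t=a[v-r:v+r,u-r:u+r];m=cv2.matchTemplate(b[v-r-8:v+r+8,u-r-8:u+r+8],t,cv2.TM_CCOEFF_NORMED);_,mx,_,l=cv2.minMaxLoc(m);print(n,k,round(mx,3),l[0]-8,l[1]-8)
print(env.sense()["clock"],env.sense()["ft_force"])
env.finish_job()
```

```text
top carton 0.997 0 0
top jar 0.995 0 0
top hide 0.988 0 0
top dish 0.997 0 0
top dial 0.997 0 0
top tile 0.927 0 0
top tub2 0.948 0 0
top tub4 0.958 0 0
scene carton 1.0 0 0
scene jar 0.999 0 0
scene hide 0.999 0 0
scene dish 1.0 0 0
scene dial 1.0 0 0
scene tile 1.0 0 0
17.4 [ 0.37803751 -0.63174604  0.16876761]
the job is handed in; nothing more can be done
```

Both spare tubs are in the empty bays, the right spare in bay 3 and the left in bay 1. I gripped each by the lid with the jaws along the bay and slid it on the counter until it stopped against the rear rail. The job was handed in at about 17 s, with the gripper open and clear of everything.

**Last checks**
- **Seating:** both tubs stopped moving under about 6–8 N of push. The top camera puts the new lids at (0.623, 0.172) and (0.621, -0.022).
- **Upright:** the end picture shows four upright tubs, one per bay.
- **Others undisturbed:** image matching showed zero shift for all six other objects, and for tubs a and b in bays 2 and 4.

**What disagreed**
- **Finger length:** the real fingertips sit about 40 mm short of the stated TCP. My first grasp closed just above the lid and touched nothing. I confirmed the offset in the wrist and scene images, then regripped about 34 mm lower by the reported TCP.
- **Existing tubs:** tubs a and b look 1–3 mm short of the rail line that the new tubs define. I left them as they were.
- **Camera agreement:** the wrist and top cameras differ by about 2 mm, so the centring of the tubs in their bays is known only to that accuracy.
- **Orange-colour check:** a rough before-and-after count of orange pixels near the carton changed. I put this down to the arm's shadow, since the image matching found the carton unmoved.

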